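Bring a finish panel out on the spring-return inspection slide

TASK

Take the brass-faced panel out of the dark wooden stand, stand it upright on its long edge in the middle one of the three slots on the inspection slide, about centred along it, and let go of it. Then take the slide's black handle, pull the spring-loaded slide out until its yellow pointer is in line with the red mark clip, and finish while still holding it there: the program ends with the gripper keeping the slide at the mark. Leave the powder tin, the white bottle and the solder spool where they are.

Things in the scene. Friction and masses are not known exactly. Their poses are not given: they have to be found in the camera images.
- panel: Loose rectangular finish panel: wood edges with a gold-brown brass sheet on both faces, 10 mm thick (its x) by 90 mm long (its y) by 80 mm high (its z), about 0.12 kg. Origin: centre of its lower long edge. It starts upright in the stand, its lowest 18 mm inside the stand's slot. Both faces are alike; either may face the robot.
- stand: Fixed dark wooden stand, 44 x 80 x 26 mm high, with one open-ended slot along its y, 12 mm wide, its floor 8 mm above its origin. Origin: centre of the underside, on the black desk mat (3 mm thick). Its position and yaw vary.
- slide_base: Fixed base of the inspection slide: aluminium plate with two steel rails and a blue spring housing at the rear, 280 (x) x 120 (y) x 52 mm high at the housing. Origin: centre of the underside. Its -x is the pulling direction, roughly towards the robot. Its position and yaw vary.
- carriage: Carriage that slides on the base along its -x, 0 to 85 mm. It starts home, where its origin and axes coincide with slide_base. A return spring pulls it home: 5 N at home, 0.6 N more per 10 mm pulled. Bed top 34 mm above the bench. It carries the rack of three slots.
- slot (a point): Centre of the floor of the middle slot, 34 mm above the bench; axes as the carriage. The rack has four wooden ribs along y (8 mm thick, 80 mm long, round tops 56 mm above the bench, slots 22 mm deep) leaving three open-ended slots along y, each 13 mm wide, 21 mm apart in x.
- handle (a point): Grip point in the carriage's upright black handle: a tab 12 mm thick (x) by 44 mm wide (y), rising from the bed to 92 mm above the bench; the point is in its middle, 14 mm below its top and 105 mm in front (-x) of the middle slot.
- pointer (a point): Middle of the carriage's yellow pointer, 8 mm wide in x, that reaches over the right-hand (-y) rail; it moves with the carriage.
- mark: Red clip on the right-hand (-y) rail, 5 mm wide in x, 8 mm high above the rail, axes as the base; origin on top of the rail, at the middle of the clip in x. It lies 35 to 65 mm from the pointer's home position, in the pulling direction. The pointer passes over it freely.
- powder_tin: Red tin with black lid, 48 mm across, 51 mm high, a bystander. Origin: centre of the underside.
- flux_bottle: Small white bottle with a nozzle, 25 mm across, 78 mm high, a bystander. Origin: centre of the underside.
- solder_spool: Small grey and white spool, 28 mm across, 26 mm high, a bystander. Origin: centre of the underside.
Not all that is in view belongs to the job. Of the things like the panel, leave any that is grey; of the rest the smaller one is meant.

How it is judged:
On the way, in this order (a step that is already met when the one before it is completed fails the run):
1. the panel stands upright in the middle slot, let go (x of panel in the frame of slot between -0.005 and 0.005 m and y of panel in the frame of slot between -0.02 and 0.02 m and z of panel in the frame of slot below 0.005 m and angle between panel's own z axis and vertical below 0.2 rad and angle between the x axis of panel and the x axis of carriage, either way round below 0.2 rad and contact force between the fingers and panel below 0.1 N), for 0.2 s.
2. the slide is pulled to the mark (x of pointer in the frame of mark between -0.005 and 0.005 m and x of panel in the frame of slot between -0.005 and 0.005 m and y of panel in the frame of slot between -0.02 and 0.02 m and z of panel in the frame of slot below 0.005 m and angle between panel's own z axis and vertical below 0.2 rad and angle between the x axis of panel and the x axis of carriage, either way round below 0.2 rad), for 0.2 s.
At the end, for the whole second after the job is handed in: Panel let go in the middle slot (5 mm across, 20 mm along, bottom within 5 mm of the floor, upright and in line within 0.2 rad); pointer within 5 mm of the mark; carriage still, held by the fingers with over 2 N; bystanders within 30 mm of their places (all of step 2 and contact force between the fingers and panel below 0.1 N and contact force between the fingers and carriage above 2 N and linear speed of carriage below 0.01 m/s and distance of each of powder_tin, flux_bottle, solder_spool from where it was at the start of the episode below 0.03 m); the arm keeps its last pose, push and grip.
It fails at once if a bystander (tin, bottle or spool) is moved by more than 30 mm or knocked over (distance of any of powder_tin, flux_bottle, solder_spool from where it was at the start of the episode above 0.03 m or angle between any of powder_tin, flux_bottle, solder_spool's own z axis and vertical above 0.7 rad).
It also fails if it takes over 42 s, if anything falls off the work surface, if the arm or the gripper's body presses on something with over 40 N, if the wrist force passes 120 N, or if a joint passes its speed limit or range.

ROBOT

A 6-joint arm with a two-finger parallel gripper is mounted at the origin on a cart in front of the work surface, level with it; the furniture and walls round the work are solid. World frame = base frame: x ahead of the robot, y to its left, z up, the work surface at z = 0. Lengths are in m, angles in rad, forces in N, time in s.
With the tool pointing down it reaches from about 0.25 to 0.775 m from the base axis. Payload 8.9 kg.
Tool frame: the origin (TCP) lies at the centre of the arm's flange, where the gripper is bolted on; the fingertips stand 173 mm ahead of it and the grasp point (between the pads) lies 155 mm ahead of it; z points along the fingers, y is the direction in which the jaws open and shut (so a half turn about z gives the same grasp; the last joint's range is limited). The gripper opens to 85 mm and grips with 20 to 120 N. Pads are 22 mm wide; open, the fingers measure 114 mm over their backs; the gripper's body (76 mm by 85 mm) begins 54 mm behind the grasp point. The pads swing forward as they close: fully open they stand 13 mm farther back than shut.
Start: joints at [-1.334, 0.291, -0.153, 1.127, 0, 1.431], TCP at [0.193, -0.488, 0.405] pointing down, gripper open.
Joint ranges: [-2.52, 2.52], [-0.91, 1.74], [-1.3, 1.37], [-1.96, 2.02], [-1.52, 1.47], [-3.14, 3.14]. Speed limits (rad/s): [2.22, 2.22, 2.79, 3.14, 3.14, 3.14].

INTERFACE

Orientations are given as [roll, pitch, yaw] about the fixed x, y, z axes, in that order (R = Rz(yaw) Ry(pitch) Rx(roll)).
In Python, from cell import robot gives the robot as it stands.
- The arm moves only by the tool play_rows, never from a script. Its argument "rows" is a list of rows, each a list of 6 numbers: the shift along the tool's x, y, z in cm, then the turn, a rotation vector about the tool's x, y, z in degrees. In form: [[dx, dy, dz, rx, ry, rz], ...]. A call has 1 to 5 rows; each row is the pose to reach, as a shift and turn from the pose commanded when the call began, along the tool's axes at that moment; what a row does not reach only later rows make up. A row lasts 1/8 s, in which the tool goes at most 62.5 mm and 10.7 degrees, less where a joint would pass 70% of its speed; a pose out of reach is approached as far as the arm can. A call with a gripper value outside its range is refused whole. "claw" is the opening, from 0 (shut) to 1 (fully open), set as the call begins (left out, the last holds). The fingers move at their own pace and stop on an object; "newtons" is the grip in N (left out, the last holds). Time passes only in rows, so rows that repeat a pose let the fingers close. It gives the time, the measured TCP pose, the force and the opening at its end, in the units of the state.
- robot.state(): the state, without advancing time (a new reading comes with each control period).
- robot.grab_frame(name): name is "scene" or "side" or "wrist"; returns a dict with "pixels" (420x560x3 uint8, red, green, blue), "z_map" (420x560 float32, m along the optical axis (not along the pixel's ray), 0 where there is no reading), "intrinsics" (3x3 intrinsics, pixels), "R" (3x3) and "t" (3): a world point X has camera coordinates R X + t. Camera axes: x right, y down, z forward; pixel columns grow to the right and rows downward; lengths in m; the calibration is good to about 2 mm. A picture is of the moment at which its call begins.
- robot.job_done(): hands the job in, once; it reports no verdict.
The state is a dict: "time": time; "q": joint angles; "joint_vel": joint speeds; "joint_efforts": joint torques, N m; "ee_pos": TCP position; "tool_rot": TCP orientation; "force": force on the tool from outside, world axes, zero at the start; "ft_torque": the same for the moment, N m; "width": finger opening in m.
Only numpy, scipy, OpenCV 4.12 (cv2) and the standard library are available. Lean on these libraries where they do the work, as an engineer would, in place of code of your own. Each camera call takes 0.05 s, during which the arm holds its last target.

## Working session

There is one attempt and no reset: what is moved stays moved. The work goes in short steps, Python scripts to look and compute and a tool call to move; the robot and the scene stay as the last step left them, time stands still between calls to the robot, and variables do not carry over. Pictures are saved under pics/ and viewed, and the job is handed in when it is done.

Besides the shell and the picture viewer there is one more tool, called after "Request:" as a command line: name --pt "numbers of a row" for each row, then --argument value for the rest. play_rows: Moves the arm, as the interface text tells. Its arguments: {"type":"object","properties":{"rows":{"type":"array"},"claw":{"type":"number"},"newtons":{"type":"number"}},"required":["rows"]}

```bash
ls; mkdir -p pics
cat > h.py <<'E'
import numpy as np, cv2
from cell import robot
def grab(n,save=None):
    f=robot.grab_frame(n)
    if save: cv2.imwrite(f'pics/{save}.png',cv2.cvtColor(f['pixels'],cv2.COLOR_RGB2BGR))
    np.savez(f'/tmp/{n}.npz',**f)
    return f
def load(n): return dict(np.load(f'/tmp/{n}.npz'))
def cloud(f):
    z=f['z_map'];K=f['intrinsics'];v,u=np.indices(z.shape)
    P=np.stack([(u-K[0,2])/K[0,0]*z,(v-K[1,2])/K[1,1]*z,z],-1)
    W=(P-f['t'])@f['R']
    W[z<=0]=np.nan
    return W
E
python3 - <<'E'
from h import *
for n in ['scene','side','wrist']:
    f=grab(n,n+'0'); print(n,-f['R'].T@f['t'])
print(robot.state())
E
```

```text
pics
scene [ 0.06247053 -1.09644184  0.53820866]
side [0.31482481 0.65114994 0.49053732]
wrist [ 0.25954303 -0.46220136  0.37355527]
{'time': 0.15, 'q': array([-1.33428647e+00,  2.91158078e-01, -1.53909065e-01,  1.12672512e+00,
        2.92087735e-05,  1.43150304e+00]), 'joint_vel': array([ 0.00015395, -0.0025891 ,  0.00250276,  0.00097009,  0.00083615,
       -0.00010989]), 'joint_efforts': array([ 2.68336917e-03, -5.37368095e+01,  3.31522572e+01,  1.14382419e-02,
       -1.54153909e-04,  3.67731445e-06]), 'ee_pos': array([ 0.19266065, -0.48820951,  0.40427679]), 'tool_rot': array([-3.14061042e+00, -1.67204570e-04,  3.75803042e-01]), 'force': array([-0.08525648,  0.21437372,  0.79155255]), 'ft_torque': array([-0.01820378,  0.0511168 , -0.03429132]), 'width': 0.08545001068133402}
```

View pics/scene0.png

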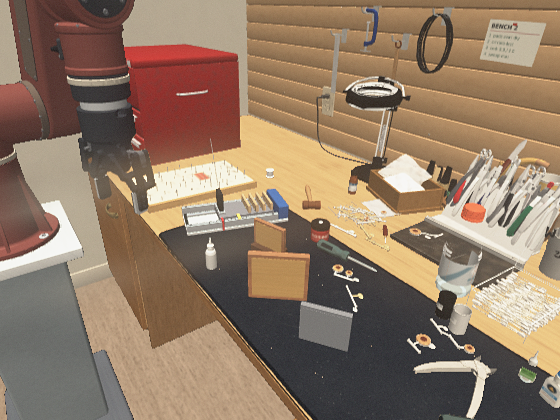

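View pics/side0.png

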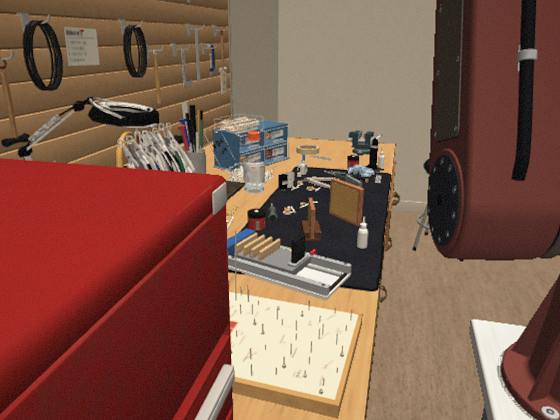

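View pics/wrist0.png

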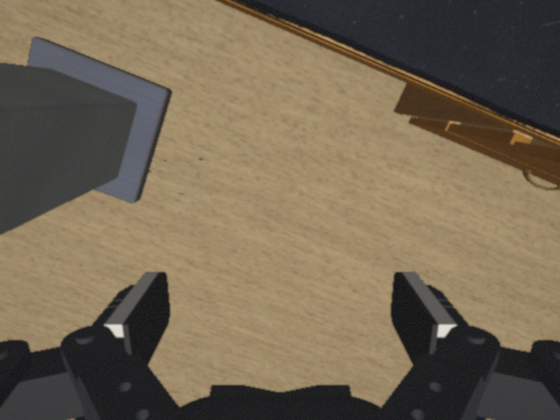

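The scene view shows a small brass panel at (269,235), a larger decoy at (278,276), a grey one at (325,327), the slide at (235,212) and the bottle at (211,255). Next I'll measure them.

Run:
```python
from h import *
a=load('scene');b=load('side')
im=cv2.cvtColor(a['pixels'],cv2.COLOR_RGB2BGR)
cv2.imwrite('pics/sc_crop.png',cv2.resize(im[170:310,165:345],None,fx=4.2,fy=4.2,interpolation=cv2.INTER_CUBIC))
im=cv2.cvtColor(b['pixels'],cv2.COLOR_RGB2BGR)
cv2.imwrite('pics/si_crop.png',cv2.resize(im[170:310,220:400],None,fx=4.2,fy=4.2,interpolation=cv2.INTER_CUBIC))
# height map
for n,f in (('scene',a),('side',b)):
    W=cloud(f).reshape(-1,3); C=f['pixels'].reshape(-1,3)
    m=(W[:,0]>0.2)&(W[:,0]<0.8)&(W[:,1]>-.5)&(W[:,1]<.35)&(W[:,2]>-.02)&(W[:,2]<.16)
    W=W[m];C=C[m]; o=np.argsort(W[:,2])
    g=np.zeros((600,800,3),np.uint8)
    # col = -y ; row = -x ; 1 mm/px 
    c=((0.32-W[:,1])*1000).astype(int); r=((0.8-W[:,0])*1000).astype(int)
    for i in o:
        if 0<=c[i]<800 and 0<=r[i]<600: cv2.circle(g,(int(c[i]),int(r[i])),1,tuple(int(x) for x in C[i][::-1]),-1)
    cv2.imwrite(f'pics/top_{n}.png',g)
```

```text
(no output)
```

View pics/sc_crop.png

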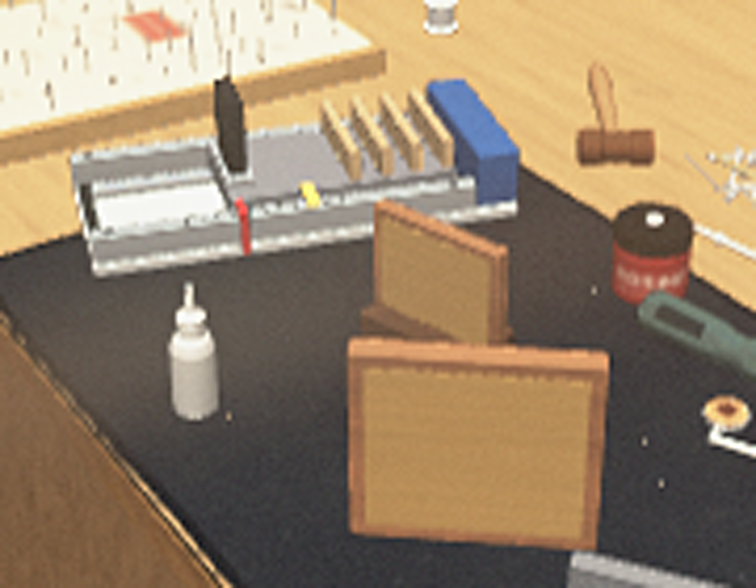

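View pics/si_crop.png

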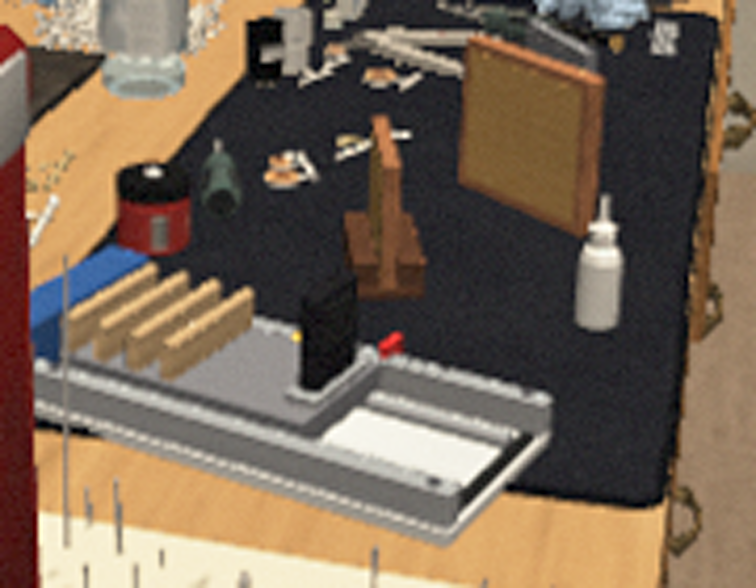

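View pics/top_scene.png

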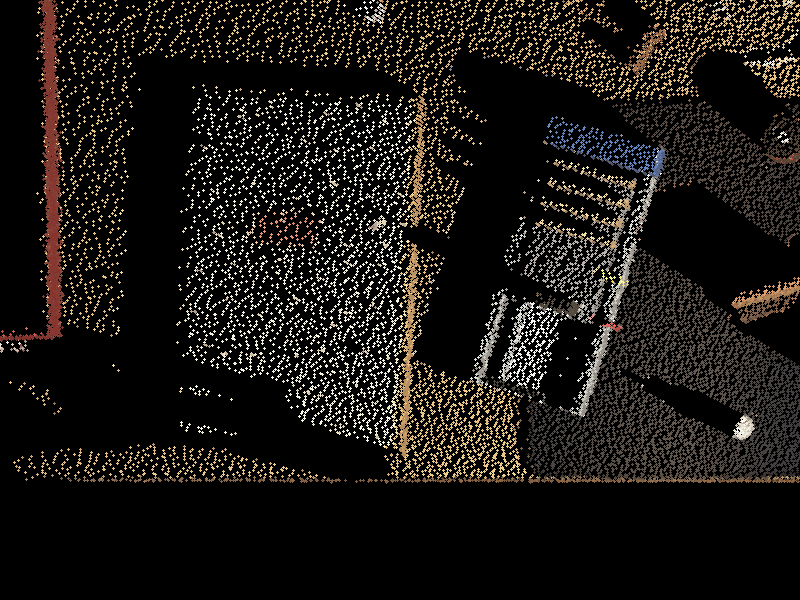

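View pics/top_side.png

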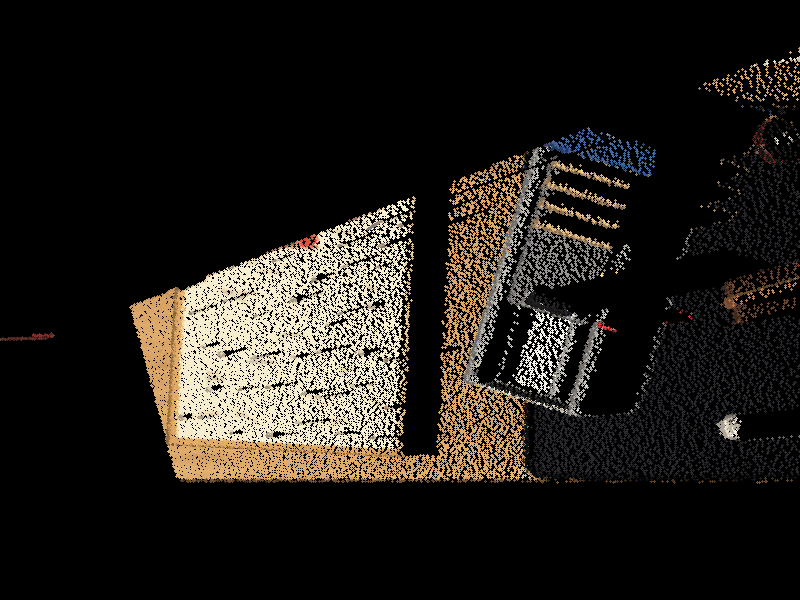

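Run:
```python
from h import *
a=load('scene');b=load('side')
for n,f in (('scene',a),('side',b)):
    W=cloud(f); hsv=cv2.cvtColor(f['pixels'],cv2.COLOR_RGB2HSV)
    x,y,z=W[...,0],W[...,1],W[...,2]
    box=lambda x0,x1,y0,y1,z0,z1:(x>x0)&(x<x1)&(y>y0)&(y<y1)&(z>z0)&(z<z1)
    def rep(name,m):
        P=W[m]
        if len(P)<3: print(n,name,len(P));return
        r=cv2.minAreaRect(P[:,:2].astype(np.float32)*1000)
        print(n,name,len(P),'min',P.min(0).round(4),'max',P.max(0).round(4),'med',np.median(P,0).round(4),'rect',np.round(cv2.boxPoints(r)).tolist())
    wood=(hsv[...,0]>3)&(hsv[...,0]<30)&(hsv[...,1]>60)
    rep('panel',box(.4,.7,-.6,-.38,.035,.15)&wood)
    rep('stand',box(.4,.7,-.6,-.38,.012,.028)&wood)
    rep('panels top z>0.085',box(.3,.7,-.75,-.35,.085,.15)&wood)
    rep('ribs',box(.52,.7,-.35,-.15,.050,.065)&wood)
    rep('blue',box(.52,.75,-.4,-.15,.045,.07)&(hsv[...,0]>100)&(hsv[...,0]<125)&(hsv[...,1]>90))
    rep('handle top',box(.45,.6,-.35,-.15,.084,.1))
    rep('handle',box(.45,.6,-.35,-.15,.06,.1)&(hsv[...,2]<90))
    rep('yellow',box(.45,.6,-.35,-.2,.0,.1)&(hsv[...,0]>22)&(hsv[...,0]<35)&(hsv[...,1]>150)&(hsv[...,2]>150))
    red=((hsv[...,0]<8)|(hsv[...,0]>172))&(hsv[...,1]>150)
    rep('red',box(.42,.58,-.35,-.2,.0,.1)&red)
    rep('bottle',box(.3,.45,-.5,-.35,.015,.1)&(hsv[...,1]<60)&(hsv[...,2]>100))
    rep('tin',box(.5,.8,-.6,-.4,.01,.1)&red)
    np.set_printoptions(suppress=True)
```

```text
scene panel 1869 min [ 0.4001 -0.5999  0.035 ] max [ 0.6862 -0.4126  0.1126] med [ 0.4927 -0.5004  0.068 ] rect [[356.0, -488.0], [426.0, -618.0], [694.0, -474.0], [624.0, -344.0]]
scene stand 326 min [ 0.4001 -0.5994  0.012 ] max [ 0.6751 -0.414   0.028 ] med [ 0.48   -0.4871  0.0217] rect [[357.0, -481.0], [420.0, -609.0], [675.0, -483.0], [612.0, -356.0]]
scene panels top z>0.085 1047 min [ 0.3885 -0.6349  0.085 ] max [ 0.5259 -0.4139  0.1126] med [ 0.4418 -0.5881  0.0997] rect [[382.0, -562.0], [479.0, -636.0], [593.0, -486.0], [496.0, -412.0]]
scene ribs 184 min [ 0.553  -0.3142  0.0501] max [ 0.639  -0.2178  0.0571] med [ 0.5955 -0.2705  0.0541] rect [[551.0, -295.0], [618.0, -315.0], [642.0, -236.0], [576.0, -216.0]]
scene blue 178 min [ 0.6243 -0.343   0.0466] max [ 0.6818 -0.2279  0.0538] med [ 0.6511 -0.2926  0.0511] rect [[623.0, -337.0], [650.0, -345.0], [684.0, -233.0], [658.0, -225.0]]
scene handle top 43 min [ 0.4862 -0.2571  0.084 ] max [ 0.5069 -0.2163  0.0933] med [ 0.4949 -0.24    0.0903] rect [[484.0, -255.0], [496.0, -258.0], [507.0, -218.0], [495.0, -214.0]]
sce
[... 1842 characters left out ...]
48 -0.2491  0.0601] max [ 0.5074 -0.2066  0.0935] med [ 0.4944 -0.2206  0.0811] rect [[481.0, -247.0], [495.0, -252.0], [510.0, -210.0], [496.0, -205.0]]
side yellow 0
side red 21 min [ 0.4687 -0.3469  0.0033] max [ 0.4781 -0.2783  0.0387] med [ 0.4726 -0.2858  0.0356] rect [[468.0, -347.0], [477.0, -347.0], [478.0, -278.0], [469.0, -278.0]]
side bottle 185 min [ 0.3612 -0.4205  0.0151] max [ 0.3848 -0.3974  0.0798] med [ 0.3729 -0.4082  0.0396] rect [[361.0, -419.0], [384.0, -421.0], [386.0, -398.0], [363.0, -396.0]]
side tin 144 min [ 0.6369 -0.4662  0.0101] max [ 0.6797 -0.4338  0.0411] med [ 0.6581 -0.4415  0.0262] rect [[631.0, -445.0], [639.0, -466.0], [680.0, -451.0], [672.0, -429.0]]
```

Run:
```python
from h import *
a=load('scene');b=load('side')
np.set_printoptions(suppress=True)
for n,f,roi in (('scene',a,(250,290,215,252)),('side',b,(300,320,190,245))):
    W=cloud(f); hsv=cv2.cvtColor(f['pixels'],cv2.COLOR_RGB2HSV)
    M=np.zeros(W.shape[:2],bool); M[roi[2]:roi[3],roi[0]:roi[1]]=1
    m=M&(hsv[...,1]>60)&(W[...,2]>.036)&(W[...,2]<.13)&(W[...,0]>.46)&(W[...,0]<.56)&(W[...,1]>-.55)
    for lo,hi in((.036,.06),(.06,.083),(.083,.12)):
        P=W[m&(W[...,2]>lo)&(W[...,2]<hi)]
        print(n,lo,len(P),P.min(0).round(4),P.max(0).round(4)); 
        if len(P)>3:
            r=cv2.minAreaRect(P[:,:2].astype(np.float32)*1000); print(np.round(cv2.boxPoints(r),1).tolist())
    P=W[m]; 
    t=P[P[:,2]>P[:,2].max()-.004]; print('topz',t[:,2].max(), 'topmean',t.mean(0), len(t))
    # handle / rail pts
```

```text
scene 0.036 274 [ 0.4933 -0.4996  0.036 ] [ 0.5274 -0.4126  0.06  ]
[[484.5, -416.79998779296875], [517.2000122070312, -501.0], [528.0999755859375, -496.70001220703125], [495.3999938964844, -412.5]]
scene 0.06 277 [ 0.4927 -0.5004  0.0601] [ 0.5262 -0.4136  0.0827]
[[484.8999938964844, -417.3999938964844], [517.0, -501.29998779296875], [527.2000122070312, -497.3999938964844], [495.1000061035156, -413.5]]
scene 0.083 169 [ 0.494  -0.499   0.0831] [ 0.5259 -0.4139  0.0923]
[[492.20001220703125, -415.0], [515.4000244140625, -500.8999938964844], [527.5999755859375, -497.6000061035156], [504.3999938964844, -411.70001220703125]]
topz 0.0922689502605424 topmean [ 0.50971995 -0.45759774  0.09028069] 107
side 0.036 59 [ 0.4925 -0.4709  0.0363] [ 0.5201 -0.4052  0.0595]
[[491.20001220703125, -407.1000061035156], [510.29998779296875, -473.70001220703125], [520.5999755859375, -470.70001220703125], [501.3999938964844, -404.20001220703125]]
side 0.06 68 [ 0.4852 -0.4824  0.0601] [ 0.5232 -0.243   0.082 ]
[[467.20001220703125, -245.8000030517578], [505.20001220703125, -485.20001220703125], [523.2000122070312, -482.3999938964844], [485.29998779296875, -243.0]]
side 0.083 70 [ 0.4854 -0.4938  0.083 ] [ 0.5258 -0.2316  0.0922]
[[471.29998779296875, -234.3000030517578], [505.20001220703125, -496.3999938964844], [525.7999877929688, -493.79998779296875], [491.79998779296875, -231.60000610351562]]
topz 0.09215179878669504 topmean [ 0.50889079 -0.44842688  0.09035724] 50
```

```bash
cat >> h.py <<'E'
from scipy.spatial.transform import Rotation as Rn
np.set_printoptions(suppress=True,precision=4)
def go(x,y,z,yawdeg):
    s=robot.state(); R=Rn.from_euler('xyz',s['tool_rot'])
    T=Rn.from_euler('xyz',[np.pi,0,np.deg2rad(yawdeg)])
    d=R.inv().apply(np.array([x,y,z])-s['ee_pos'])*100
    rv=np.rad2deg((R.inv()*T).as_rotvec())
    print('t',s['time'],'pos',s['ee_pos'],'rot',np.rad2deg(s['tool_rot']),'F',s['force'],'w',s['width'],'q',s['q'])
    print('shift cm',d.round(3),'rot deg',rv.round(2))
E
python3 -c "
from h import *
print(load('wrist')['intrinsics']); print(load('wrist')['R'])
go(.51,-.45,.40,105)"
```

```text
[[376.9924   0.     279.9457]
 [  0.     376.9924 208.2046]
 [  0.       0.       1.    ]]
[[ 0.3671 -0.9302  0.0005]
 [-0.8924 -0.352   0.2825]
 [-0.2626 -0.1041 -0.9593]]
t 0.15 pos [ 0.1927 -0.4882  0.4043] rot [-179.9437   -0.0096   21.5319] F [-0.0853  0.2144  0.7916] w 0.08545001068133402 q [-1.3343  0.2912 -0.1539  1.1267  0.      1.4315]
shift cm [30.922  8.093  0.425] rot deg [ -0.04  -0.05 -83.47]
```

Request:
play_rows --pt "6 1.6 0.1 0 0 -10" --pt "12 3.2 0.2 0 0 -20" --pt "18 4.8 0.3 0 0 -30" --pt "24 6.4 0.4 0 0 -40" --pt "30 8 0.4 0 0 -50"

```text
time: 0.78
ee_pos: [0.5031, -0.4521, 0.4004]
tool_rot: [-3.141, 0.0, 1.254]
force: [0.3, -0.6, 0.1]
width: 0.0855
```

```bash
python3 -c "
from h import *
go(.51,-.45,.40,105)"
```

```text
t 0.775 pos [ 0.5031 -0.4521  0.4004] rot [-179.9855    0.0001   71.8617] F [ 0.3041 -0.6284  0.0747] w 0.0855044817836121 q [-0.8401  0.5946  0.3127  1.2891 -0.0001  1.0473]
shift cm [0.415 0.595 0.039] rot deg [ -0.01  -0.   -33.14]
```

Request:
play_rows --pt "0.2 0.3 0 0 0 -10" --pt "0.4 0.6 0 0 0 -20" --pt "0.4 0.6 0 0 0 -30" --pt "0.4 0.6 0 0 0 -33.1" --pt "0.4 0.6 0 0 0 -33.1"

```text
time: 1.4
ee_pos: [0.5081, -0.4507, 0.4003]
tool_rot: [-3.141, -0.001, 1.826]
force: [0.7, -0.5, -0.6]
width: 0.0855
```

```bash
python3 -c "
from h import *
grab('wrist','wrist1');go(.51,-.45,.40,105)"
```

```text
t 1.45 pos [ 0.508  -0.4508  0.4004] rot [-179.9838   -0.0313  104.5525] F [0.2277 1.322  0.1167] w 0.08522986905954569 q [-0.8333  0.6011  0.3239  1.2942  0.      0.4835]
shift cm [0.025 0.21  0.036] rot deg [-0.02 -0.03 -0.45]
```

View pics/wrist1.png

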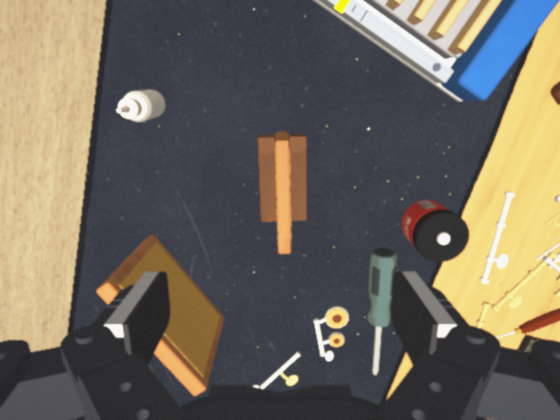

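The wrist view shows the panel's top edge from about (282,135) to (285,253) with the stand around it. The tin is at (435,228), the bottle at (142,105), and the decoy at the lower left.

```bash
cat >> h.py <<'E'
def ray(f,u,v,z):
    K=f['intrinsics'];d=f['R'].T@np.array([(u-K[0,2])/K[0,0],(v-K[1,2])/K[1,1],1]);c=-f['R'].T@f['t']
    return c+d*(z-c[2])/d[2]
E
python3 - <<'E'
from h import *
f=load('wrist');W=cloud(f);hsv=cv2.cvtColor(f['pixels'],cv2.COLOR_RGB2HSV)
m=np.zeros(W.shape[:2],bool);m[120:265,245:320]=1
m&=(W[...,2]>.083)&(hsv[...,1]>90)
v,u=np.nonzero(m); print(len(u),np.nanmax(W[m][:,2]))
r=cv2.minAreaRect(np.stack([u,v],1).astype(np.float32)); bp=cv2.boxPoints(r);print(bp)
P=np.array([ray(f,a,b,.091) for a,b in bp]);print(P,P.mean(0))
e=[np.linalg.norm(P[i]-P[i-1]) for i in range(4)];print('edges',e)
i=int(np.argmax(e));d=P[i]-P[i-1];print('yaw',np.rad2deg(np.arctan2(-d[0],d[1])))
D=W[m];print('depth cloud',np.median(D,0),cv2.boxPoints(cv2.minAreaRect(D[:,:2].astype(np.float32)*1000)))
E
```

```text
1564 0.09361814975969468
[[274.3402 140.0313]
 [288.3918 139.7662]
 [290.5277 252.9712]
 [276.4762 253.2363]]
[[ 0.4937 -0.4121  0.091 ]
 [ 0.5036 -0.4093  0.091 ]
 [ 0.5283 -0.4953  0.091 ]
 [ 0.5175 -0.4984  0.091 ]] [ 0.5108 -0.4538  0.091 ]
edges [np.float64(0.08957290227161198), np.float64(0.010283330965013443), np.float64(0.08955586926461687), np.float64(0.011230933127895767)]
yaw 15.460104518109826
depth cloud [ 0.5102 -0.451   0.0911] [[ 493.3705 -412.431 ]
 [ 518.184  -498.6184]
 [ 528.5304 -495.6396]
 [ 503.717  -409.4522]]
```

```bash
python3 -c "
from h import *
go(.5108,-.4538,.227,105.7)"
```

```text
t 1.45 pos [ 0.508  -0.4508  0.4004] rot [-179.9838   -0.0313  104.5525] F [0.2277 1.322  0.1167] w 0.08522986905954569 q [-0.8333  0.6011  0.3239  1.2942  0.      0.4835]
shift cm [-0.372  0.196 17.336] rot deg [-0.02 -0.03 -1.15]
```

Request:
play_rows --pt "-0.35 0.2 3 0 0 -1" --pt "-0.35 0.2 7 0 0 -1" --pt "-0.35 0.2 11 0 0 -1" --pt "-0.35 0.2 13 0 0 -1" --pt "-0.35 0.2 13 0 0 -1" --claw 0.6 --newtons 30

```text
time: 2.08
ee_pos: [0.5103, -0.4531, 0.2689]
tool_rot: [-3.14, -0.003, 1.842]
force: [-0.4, -1.2, 0.0]
width: 0.051
```

```bash
python3 -c "
from h import *
go(.5108,-.4538,.227,105.7)"
```

```text
t 2.075 pos [ 0.5103 -0.4531  0.2689] rot [-179.9091   -0.1801  105.5645] F [-0.373  -1.2246  0.024 ] w 0.05103730392205772 q [-0.8331  0.6821  0.1204  1.0126 -0.      0.466 ]
shift cm [-0.09   0.033  4.194] rot deg [-0.09 -0.18 -0.14]
```

Request:
play_rows --pt "0 0 2 0 0 0" --pt "0 0 4.1 0 0 0" --pt "0 0 4.1 0 0 0"

```text
time: 2.45
ee_pos: [0.5107, -0.4535, 0.2296]
tool_rot: [-3.141, -0.001, 1.843]
force: [0.6, -0.3, -0.3]
width: 0.0512
```

Request:
play_rows --pt "0 0 0 0 0 0" --pt "0 0 0 0 0 0" --pt "0 0 0 0 0 0" --pt "0 0 0 0 0 0" --pt "0 0 0 0 0 0" --claw 0

```text
time: 3.08
ee_pos: [0.5112, -0.454, 0.231]
tool_rot: [3.141, 0.002, 1.844]
force: [0.5, 0.1, 5.3]
width: 0.0097
```

```bash
python3 -c "
from h import *
grab('wrist','wrist2');grab('scene','scene2');go(.5108,-.4538,.227,105.7)"
```

```text
t 3.175 pos [ 0.5112 -0.454   0.231 ] rot [179.9466   0.1067 105.628 ] F [-0.784  -0.1397  6.8947] w 0.009831450240262059 q [-0.833   0.7148  0.0757  0.9297 -0.      0.465 ]
shift cm [ 0.035 -0.035  0.404] rot deg [ 0.05  0.11 -0.07]
```

View pics/wrist2.png

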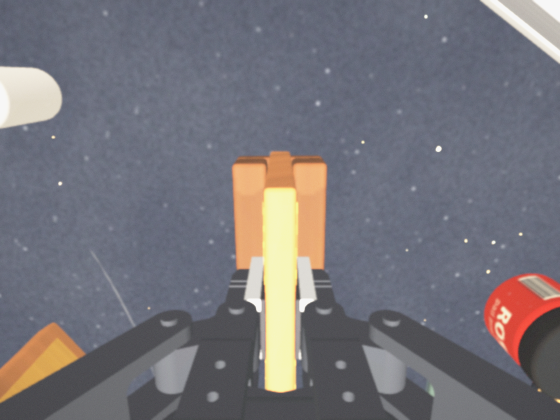

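The grasp is good: width is 9.8 mm and the panel is centred between the pads. Next is the lift.

Request:
play_rows --pt "0 0 -1 0 0 0" --pt "0 0 -3 0 0 0" --pt "0 0 -6 0 0 0" --pt "0 0 -10 0 0 0" --pt "0 0 -10 0 0 0" --newtons 50

```text
time: 3.8
ee_pos: [0.5116, -0.4544, 0.3338]
tool_rot: [3.139, 0.005, 1.844]
force: [-0.3, 0.3, -1.8]
width: 0.0094
```

```bash
python3 -c "
from h import *
grab('wrist','wrist3');grab('side','side3');go(.5965,-.2635,.331,72.7)"
```

```text
t 3.9 pos [ 0.5108 -0.4536  0.33  ] rot [179.9881   0.0213 105.6314] F [ 0.1762  1.3162 -1.3412] w 0.009171634113621641 q [-0.833   0.639   0.207   1.1383  0.      0.4649]
shift cm [15.999 13.371 -0.102] rot deg [ 0.02  0.02 32.93]
```

View pics/wrist3.png

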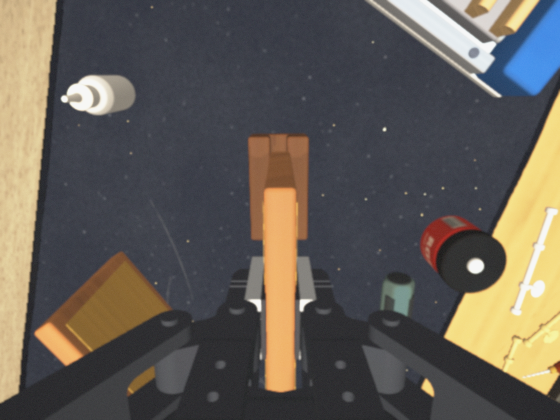

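View pics/side3.png

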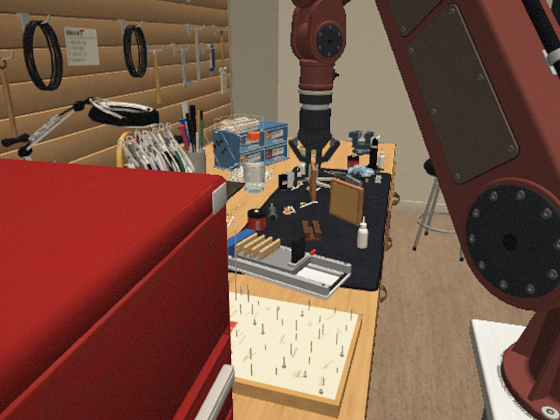

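```bash
python3 -c "
from h import *
go(.565,-.36,.38,72.7)"
```

```text
t 3.9 pos [ 0.5108 -0.4536  0.33  ] rot [179.9881   0.0213 105.6314] F [ 0.1762  1.3162 -1.3412] w 0.009171634113621641 q [-0.833   0.639   0.207   1.1383  0.      0.4649]
shift cm [ 7.553  7.738 -5.   ] rot deg [ 0.02  0.02 32.93]
```

Request:
play_rows --pt "2 2 -2 0 0 9" --pt "4 4 -4 0 0 18" --pt "6 6 -5 0 0 27" --pt "7.5 7.7 -5 0 0 32.9" --pt "7.5 7.7 -5 0 0 32.9"

```text
time: 4.53
ee_pos: [0.5653, -0.3591, 0.3784]
tool_rot: [-3.139, -0.001, 1.271]
force: [0.4, 0.2, -1.0]
width: 0.0094
```

Request:
play_rows --pt "0 0 0 0 0 0" --pt "0 0 0 0 0 0"

```text
time: 4.78
ee_pos: [0.5643, -0.3614, 0.3791]
tool_rot: [-3.141, -0.0, 1.269]
force: [-0.7, -0.4, -1.8]
width: 0.0091
```

```bash
python3 -c "
from h import *
grab('wrist','wrist4');go(.5965,-.2635,.331,72.7)"
```

```text
t 4.825 pos [ 0.5643 -0.3614  0.3793] rot [-179.9646   -0.0076   72.7157] F [ 0.0753  0.62   -1.5885] w 0.009131589290623479 q [-0.6785  0.5887  0.2475  1.2303 -0.0001  1.1939]
shift cm [10.301  0.165  4.83 ] rot deg [-0.04 -0.01  0.02]
```

View pics/wrist4.png

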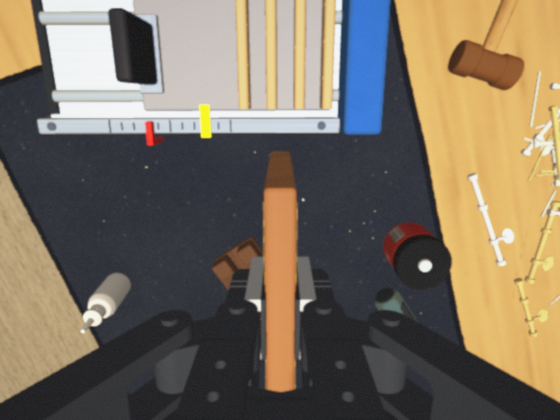

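This shows the ribs at columns 243, 271, 299 and 329, ending at row 108. The pointer is at (205,121), the red clip at (150,133), and the handle at (130,45).

```bash
python3 - <<'E'
from h import *
f=load('wrist');W=cloud(f);hsv=cv2.cvtColor(f['pixels'],cv2.COLOR_RGB2HSV)
h,s,v_=hsv[...,0],hsv[...,1],hsv[...,2]
m=np.zeros(W.shape[:2],bool);m[0:118,225:338]=1
m&=(h>8)&(h<28)&(s>90)&(W[...,2]>.045)
n,l,st,c=cv2.connectedComponentsWithStats(m.astype(np.uint8))
L=[]
for i in range(1,n):
    if st[i,4]<100: continue
    vv,uu=np.nonzero(l==i)
    # centre line
    r=np.arange(15,100); cl=[(uu[vv==k].mean()) for k in r]; p=np.polyfit(r,cl,1)
    A=ray(f,np.polyval(p,15),15,.056);B=ray(f,np.polyval(p,100),100,.056)
    end=ray(f,np.polyval(p,vv.max()+.5),vv.max()+.5,.056)
    d=A-B; print(st[i],'zmax',np.nanmax(W[l==i][:,2]),'A',A,'B',B,'end',end,'yaw',np.rad2deg(np.arctan2(-d[0],d[1])),
      'width mm',1000*np.linalg.norm(ray(f,uu[vv==60].min()-.5,60,.056)-ray(f,uu[vv==60].max()+.5,60,.056)))
    L.append((A,B,end))
yw=np.deg2rad(-17.3);ex=np.array([np.cos(yw),np.sin(yw),0]);ey=np.array([-ex[1],ex[0],0])
for A,B,e in L: print('s',((A+B)/2)@ex,'end y',e@ey)
def blob(mm,name,z):
    vv,uu=np.nonzero(mm);P=W[mm]
    c=ray(f,uu.mean(),vv.mean(),z); print(name,len(uu),uu.min(),uu.max(),vv.min(),vv.max(),'medz',np.nanmedian(P[:,2]),'ray',c,'s,y',c@ex,c@ey)
M=np.zeros_like(m);M[95:150,100:250]=1
blob(M&(h>24)&(h<34)&(s>150)&(v_>150),'yellow',.036)
blob(M&((h<6)|(h>174))&(s>170)&(v_>100),'red',.036)
E
python3 - <<'E'
import cv2
im=cv2.imread('pics/wrist4.png')[0:150,100:350]
cv2.imwrite('pics/w4c.png',cv2.resize(im,None,fx=3,fy=3,interpolation=cv2.INTER_CUBIC))
E
```

```text
[ 236    0   14  109 1073] zmax 0.05818398969594877 A [ 0.5761 -0.2326  0.056 ] B [ 0.5594 -0.2875  0.056 ] end [ 0.5576 -0.2934  0.056 ] yaw -16.942274700636005 width mm 7.971798291720721
[266   0  11 109 964] zmax 0.05839604956579476 A [ 0.5956 -0.2387  0.056 ] B [ 0.5788 -0.2936  0.056 ] end [ 0.577  -0.2994  0.056 ] yaw -16.975554633914367 width mm 6.52274317536026
[ 294    0   12  109 1036] zmax 0.058505464715108445 A [ 0.6153 -0.2448  0.056 ] B [ 0.5981 -0.2996  0.056 ] end [ 0.5963 -0.3054  0.056 ] yaw -17.397441114880184 width mm 7.972685062972832
[ 321    0   14  109 1102] zmax 0.05834411623831671 A [ 0.6345 -0.2508  0.056 ] B [ 0.6173 -0.3055  0.056 ] end [ 0.6155 -0.3114  0.056 ] yaw -17.442923381447518 width mm 7.973128504086564
s 0.619419866792718 end y -0.11430204694245058
s 0.6397542857225488 end y -0.11428983902960231
s 0.660192476371324 end y -0.11427771072588647
s 0.6803393154126018 end y -0.11426562000317192
yellow 291 200 211 105 137 medz 0.03518147737416856 ray [ 0.522  -0.2937  0.036 ] s,y 0.5857614902154615 -0.12515654339561022
red 200 146 162 122 145 medz 0.037227554607691296 ray [ 0.4761 -0.2909  0.036 ] s,y 0.5410922622460483 -0.13616401708022713
```

View pics/w4c.png

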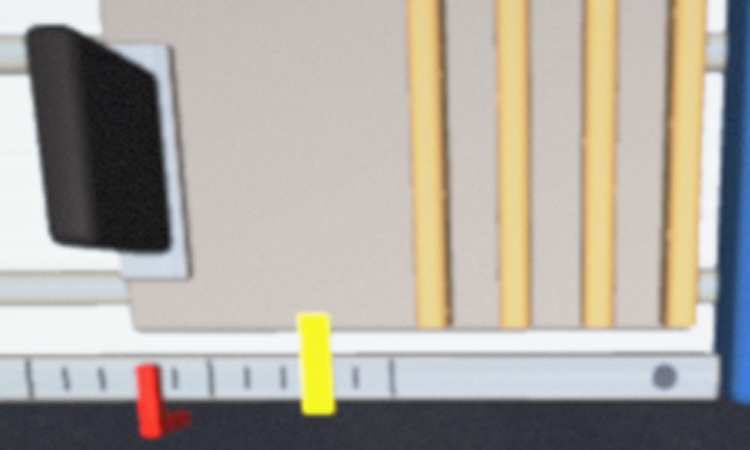

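Run:
```python
from h import *
f=load('wrist');s=robot.state();R=Rn.from_euler('xyz',s['tool_rot'])
zt=s['ee_pos'][2]-.139
hsv=cv2.cvtColor(f['pixels'],cv2.COLOR_RGB2HSV)
for row in (200,215,230,245):
    u=np.nonzero((hsv[row,230:330,0]<16)&(hsv[row,230:330,1]>120))[0]+230
    m=(u.min()+u.max())/2
    a,b=ray(f,u.min()-.5,row,zt),ray(f,u.max()+.5,row,zt)
    print(row,u.min(),u.max(),'w',1000*np.linalg.norm(a-b),'tool xyz',R.inv().apply((a+b)/2-s['ee_pos'])*100)
sl=np.array([.5984,-.2642,.034])
print('slot in tool',R.inv().apply(sl-s['ee_pos'])*100)
go(.5984,-.2642,.311,72.8)
```

```text
200 263 296 w 10.110698127952746 tool xyz [ 4.198   0.0027 13.9006]
215 263 295 w 9.929501312669379 tool xyz [ 3.7303 -0.0123 13.9005]
230 264 295 w 9.743984827085582 tool xyz [ 3.2514  0.0027 13.9004]
245 238 296 w 18.182819513407576 tool xyz [ 2.7608 -0.3825 13.9006]
slot in tool [10.287   0.3852 34.5301]
t 4.825 pos [ 0.5643 -0.3614  0.3793] rot [-179.9646   -0.0076   72.7157] F [ 0.0753  0.62   -1.5885] w 0.009131589290623479 q [-0.6785  0.5887  0.2475  1.2303 -0.0001  1.1939]
shift cm [10.291  0.368  6.83 ] rot deg [-0.04 -0.01 -0.08]
```

Request:
play_rows --pt "3 0.1 0 0 0 0" --pt "7 0.2 2 0 0 0" --pt "10.3 0.37 5 0 0 0" --pt "10.3 0.37 7.9 0 0 0" --pt "10.3 0.37 7.9 0 0 0"

```text
time: 5.45
ee_pos: [0.598, -0.2631, 0.2986]
tool_rot: [-3.137, -0.001, 1.27]
force: [-0.1, 0.6, -1.0]
width: 0.0093
```

Request:
play_rows --pt "0 0 0 0 0 0" --pt "0 0 0 0 0 0"

```text
time: 5.7
ee_pos: [0.5992, -0.2643, 0.3022]
tool_rot: [3.139, 0.001, 1.269]
force: [-0.3, -0.4, -1.4]
width: 0.0095
```

```bash
python3 -c "
from h import *
grab('wrist','wrist5');grab('side','side5');go(.5984,-.2642,.254,72.8)
f=load('side');im=cv2.cvtColor(f['pixels'],cv2.COLOR_RGB2BGR)[170:310,200:380]
cv2.imwrite('pics/side5c.png',cv2.resize(im,None,fx=4,fy=4,interpolation=cv2.INTER_CUBIC))"
```

```text
t 5.8 pos [ 0.5991 -0.264   0.3018] rot [179.906    0.0211  72.6989] F [ 0.3722 -0.3474 -2.0118] w 0.009558659638619859 q [-0.5267  0.6016  0.063   1.0305  0.      1.3461]
shift cm [-0.036 -0.068  4.779] rot deg [ 0.09  0.02 -0.1 ]
```

View pics/wrist5.png

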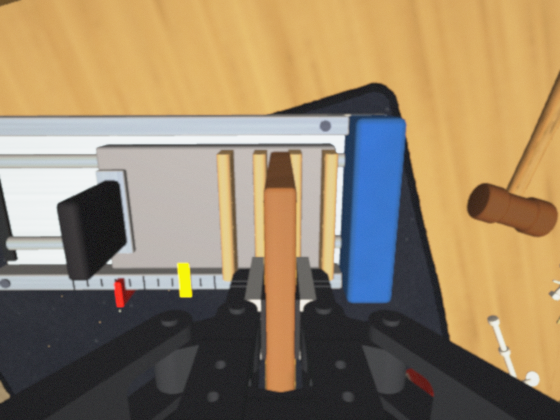

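View pics/side5c.png

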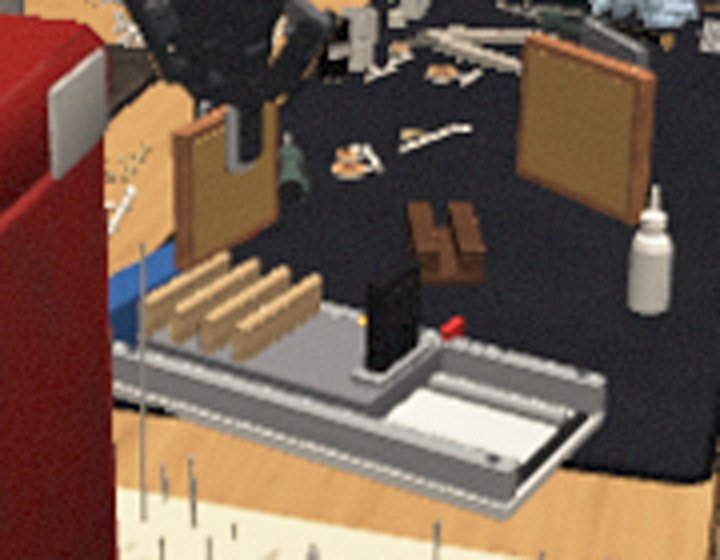

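Run:
```python
from h import *
f=load('wrist');s=robot.state();R=Rn.from_euler('xyz',s['tool_rot']);W=cloud(f)
hsv=cv2.cvtColor(f['pixels'],cv2.COLOR_RGB2HSV)
m=(hsv[...,0]>8)&(hsv[...,0]<28)&(hsv[...,1]>80)&(W[...,2]>.045)&(W[...,2]<.062)
for (a,b) in ((210,240),(250,267),(294,308),(320,342)):
  M=np.zeros_like(m);M[145:290,a:b]=1;M&=m
  v,u=np.nonzero(M);print(len(v),v.min(),v.max())
  for r0,r1 in((156,165),(195,205),(235,245)):
    k=(v>=r0)&(v<r1)
    if k.sum()>10: print('  ',r0,'u',np.median(u[k]),'tool',R.inv().apply(ray(f,np.mean(u[k]),(r0+r1)/2,.056)-s['ee_pos'])*100)
  print('  ends',R.inv().apply(ray(f,np.median(u),v.min()-.5,.056)-s['ee_pos'])*100,R.inv().apply(ray(f,np.median(u),v.max()+.5,.056)-s['ee_pos'])*100)
```

```text
1753 152 280
   156 u 224.0 tool [ 3.6009 -3.1502 24.5729]
   195 u 225.0 tool [ 1.2493 -3.1497 24.5737]
   235 u 227.5 tool [-1.2849 -3.1316 24.5747]
  ends [ 4.1171 -3.0029 24.5729] [-4.0228 -3.335  24.5754]
1039 152 256
   156 u 259.0 tool [ 3.5995 -1.1281 24.5762]
   195 u 258.0 tool [ 1.2472 -1.2273 24.5769]
   235 u 258.5 tool [-1.2877 -1.237  24.5778]
  ends [ 4.1159 -1.1204 24.576 ] [-2.3818 -1.2238 24.5782]
602 152 256
   156 u 297.5 tool [ 3.598   1.084  24.5798]
   195 u 298.0 tool [ 1.2446  1.1564 24.5808]
   235 u 298.0 tool [-1.2914  1.1788 24.5818]
  ends [ 4.1145  1.1058 24.5796] [-2.3859  1.1936 24.5822]
1732 152 279
   156 u 330.0 tool [ 3.5967  2.9532 24.5829]
   195 u 328.0 tool [ 1.2427  2.9405 24.5837]
   235 u 327.0 tool [-1.2941  2.958  24.5847]
  ends [ 4.1135  2.8194 24.5825] [-3.9655  3.1116 24.5859]
```

Request:
play_rows --pt "0 -0.08 0.5 0 0 0" --pt "0 -0.08 1.2 0 0 0" --pt "0 -0.08 2 0 0 0" --pt "0 -0.08 2.8 0 0 0" --pt "0 -0.08 3.5 0 0 0"

```text
time: 6.42
ee_pos: [0.5981, -0.2631, 0.2649]
tool_rot: [-3.141, -0.0, 1.269]
force: [0.6, 0.8, -1.3]
width: 0.0092
```

Request:
play_rows --pt "0 0 0 0 0 0" --pt "0 0 0.4 0 0 0" --pt "0 0 0.8 0 0 0" --pt "0 0 1.1 0 0 0" --pt "0 0 1.1 0 0 0"

```text
time: 7.05
ee_pos: [0.5981, -0.2632, 0.2545]
tool_rot: [-3.141, -0.0, 1.269]
force: [0.4, -0.3, -0.9]
width: 0.0094
```

```bash
python3 -c "
from h import *
grab('wrist','wrist6');grab('side','side6');go(.5984,-.2642,.254,72.8)
f=load('side');im=cv2.cvtColor(f['pixels'],cv2.COLOR_RGB2BGR)[170:310,200:380]
cv2.imwrite('pics/side6c.png',cv2.resize(im,None,fx=4,fy=4,interpolation=cv2.INTER_CUBIC))"
```

```text
t 7.15 pos [ 0.5982 -0.2632  0.2547] rot [-179.9993   -0.0009   72.7324] F [ 0.466  -0.1168 -1.007 ] w 0.00960819969591134 q [-0.5263  0.6399  0.0003  0.9312  0.      1.3459]
shift cm [-0.091  0.051  0.074] rot deg [-0.   -0.   -0.07]
```

View pics/wrist6.png

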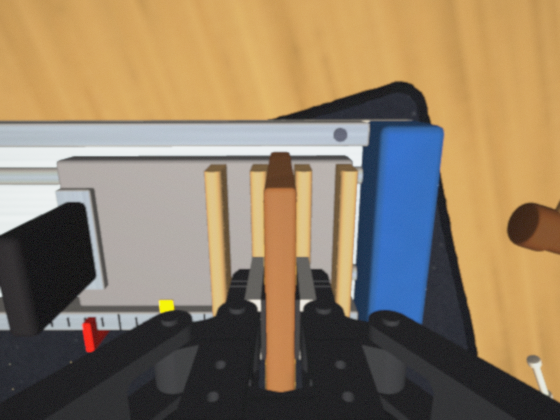

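View pics/side6c.png

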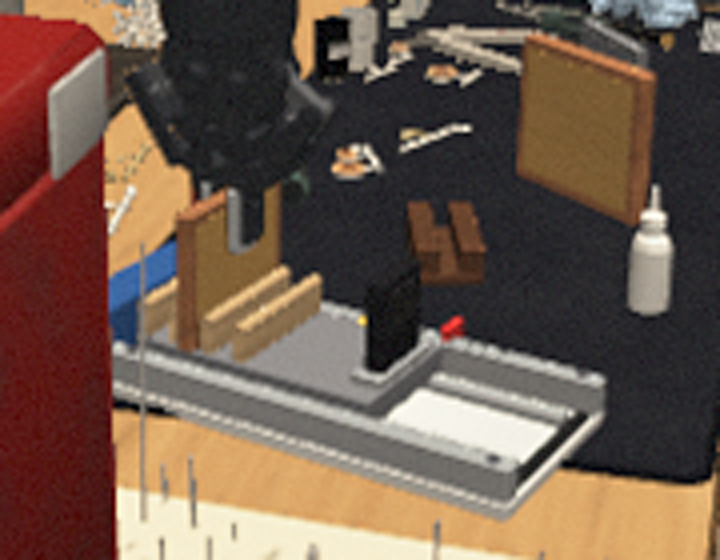

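The panel is inside the middle slot with two ribs on each side and no contact force. I'll lower it slightly further until it touches.

Request:
play_rows --pt "0 0 0.1 0 0 0" --pt "0 0 0.2 0 0 0" --pt "0 0 0.2 0 0 0" --newtons 20

```text
time: 7.52
ee_pos: [0.5983, -0.2632, 0.254]
tool_rot: [3.14, 0.0, 1.27]
force: [-2.8, 1.4, 8.8]
width: 0.0096
```

Contact: 8.8 N upward, so the panel is on the floor. Now I'll release it.

Request:
play_rows --pt "0 0 -0.1 0 0 0" --pt "0 0 -0.1 0 0 0" --pt "0 0 -0.1 0 0 0" --pt "0 0 -0.1 0 0 0" --claw 0.5

```text
time: 8.02
ee_pos: [0.5981, -0.2632, 0.2535]
tool_rot: [-3.141, -0.0, 1.269]
force: [-0.0, -1.1, 0.6]
width: 0.0427
```

Request:
play_rows --pt "0 0 -2 0 0 0" --pt "0 0 -5 0 0 0" --pt "0 0 -9 0 0 0" --pt "0 0 -9 0 0 0" --pt "0 0 -9 0 0 0"

```text
time: 8.65
ee_pos: [0.598, -0.2631, 0.3431]
tool_rot: [-3.141, -0.0, 1.269]
force: [0.1, -0.7, -0.5]
width: 0.0424
```

```bash
python3 -c "
from h import *
grab('wrist','wrist7');grab('side','side7');go(.5984,-.2642,.254,72.8)
f=load('side');im=cv2.cvtColor(f['pixels'],cv2.COLOR_RGB2BGR)[170:310,200:380]
cv2.imwrite('pics/side7c.png',cv2.resize(im,None,fx=4,fy=4,interpolation=cv2.INTER_CUBIC))"
```

```text
t 8.75 pos [ 0.5978 -0.263   0.3424] rot [-179.8781   -0.0283   72.7323] F [ 0.1659  0.2559 -0.8941] w 0.04253058486129219 q [-0.5263  0.5732  0.1231  1.1228  0.      1.3459]
shift cm [-0.104  0.112  8.835] rot deg [-0.12 -0.03 -0.07]
```

View pics/wrist7.png

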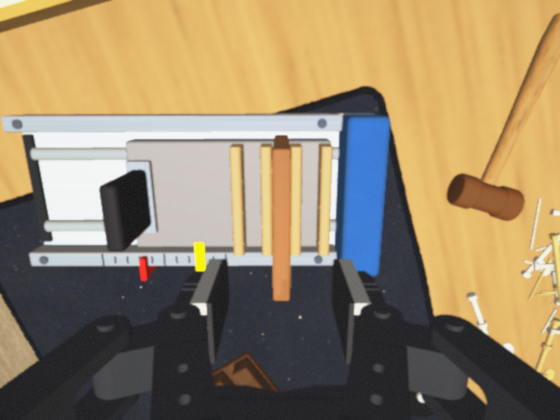

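View pics/side7c.png

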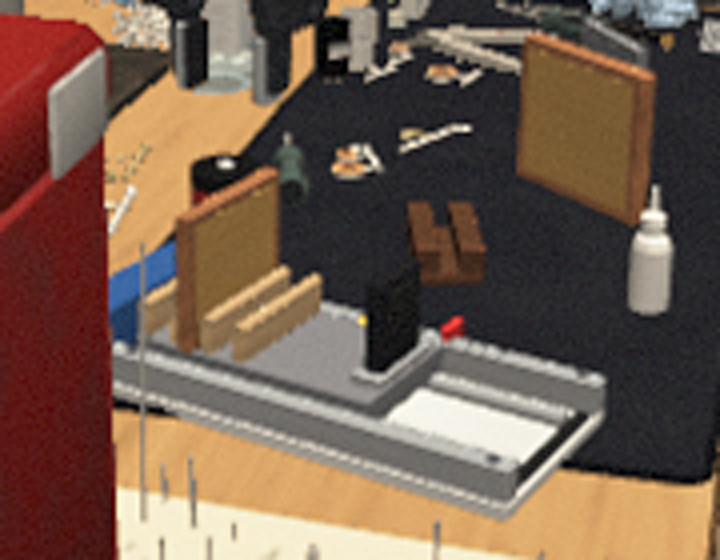

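The panel is standing in the middle slot, free of the fingers. Its top edge runs (282,140)–(282,300). Next I'll measure the handle (125,210), pointer (200,256), mark (143,268) and panel.

```bash
cat > meas.py <<'E'
from h import *
def meas(f,yaw=-17.3):
    W=cloud(f);hsv=cv2.cvtColor(f['pixels'],cv2.COLOR_RGB2HSV);h,s,v_=hsv[...,0],hsv[...,1],hsv[...,2]
    yw=np.deg2rad(yaw);ex=np.array([np.cos(yw),np.sin(yw),0]);ey=np.array([-ex[1],ex[0],0])
    M=(W[...,0]>.4)&(W[...,0]<.58)&(W[...,1]<-.2)&(W[...,1]>-.34)
    def blob(mm,name):
        n,l,st,c=cv2.connectedComponentsWithStats(mm.astype(np.uint8))
        if n<2: print(name,'none');return
        i=1+np.argmax(st[1:,4]);mm=l==i;vv,uu=np.nonzero(mm);z=np.nanpercentile(W[mm][:,2],75)
        rows=[r for r in np.unique(vv) if (vv==r).sum()>=3]
        out=[]
        for r in rows:
            k=uu[vv==r];p=ray(f,(k.min()+k.max())/2,r,z);out.append([p@ex,p@ey])
        out=np.array(out);print(name,st[i],'z',z,'s med',np.median(out[:,0]),'y',out[:,1].min(),out[:,1].max(),
          'w',1000*np.median([np.linalg.norm(ray(f,uu[vv==r].min()-.5,r,z)-ray(f,uu[vv==r].max()+.5,r,z)) for r in rows]))
        return np.median(out[:,0])
    y=blob(M&(h>24)&(h<34)&(s>150)&(v_>150),'yellow')
    r=blob(M&((h<5)|(h>175))&(s>200)&(v_>190)&(W[...,2]>.03),'red')
    if y and r: print('pointer-mark s mm',1000*(y-r))
    return W,hsv,ex,ey
E
python3 - <<'E'
from meas import *
f=load('wrist');W,hsv,ex,ey=meas(f)
# panel top
m=(hsv[...,1]>90)&(W[...,2]>.105)&(W[...,2]<.12)&(W[...,0]>.5)
v,u=np.nonzero(m);bp=cv2.boxPoints(cv2.minAreaRect(np.stack([u,v],1).astype(np.float32)))
P=np.array([ray(f,a,b,.114) for a,b in bp]);c=P.mean(0);print('panel',P,c,'s,y',c@ex,c@ey,'zmax',np.nanmax(W[m][:,2]))
# handle top
m=(hsv[...,2]<70)&(W[...,2]>.086)&(W[...,2]<.097)&(W[...,0]<.55)
v,u=np.nonzero(m);bp=cv2.boxPoints(cv2.minAreaRect(np.stack([u,v],1).astype(np.float32)))
P=np.array([ray(f,a,b,.092) for a,b in bp]);c=P.mean(0);print('handle',len(u),P,c,'s,y',c@ex,c@ey)
D=W[m];print(np.median(D,0),(D@ex).min(),(D@ex).max(),(D@ey).min(),(D@ey).max())
# rib ends/yaw via blue rail? upper rail edge
E
```

```text
yellow [194 242  12  30 284] z 0.035724479076603914 s med 0.5856407989380956 y -0.13654423719075887 -0.11152803771057802 w 7.200910832239545
red [140 258   7  22 119] z 0.0384918660084929 s med 0.5404390670333781 y -0.14225109350237086 -0.12482047850106977 w 4.769018253170056
pointer-mark s mm 45.20173190471755
panel [[ 0.6075 -0.2177  0.114 ]
 [ 0.617  -0.2206  0.114 ]
 [ 0.5909 -0.3069  0.114 ]
 [ 0.5802 -0.3035  0.114 ]] [ 0.5989 -0.2622  0.114 ] s,y 0.6497629812482152 -0.0722193542249927 zmax 0.11635951101797005
handle 1259 [[ 0.5016 -0.2108  0.092 ]
 [ 0.5138 -0.213   0.092 ]
 [ 0.5008 -0.2546  0.092 ]
 [ 0.4879 -0.2523  0.092 ]] [ 0.501  -0.2327  0.092 ] s,y 0.5475494054111715 -0.0731483895650138
[ 0.5005 -0.2324  0.0917] 0.5408595482883539 0.5515637560386524 -0.09555247418230471 -0.05252466906126629
```

```bash
python3 -c "
from h import *
go(.4984,-.2322,.233,72.75)"
```

```text
t 8.75 pos [ 0.5978 -0.263   0.3424] rot [-179.8781   -0.0283   72.7323] F [ 0.1659  0.2559 -0.8941] w 0.04253058486129219 q [-0.5263  0.5732  0.1231  1.1228  0.      1.3459]
shift cm [ -0.018 -10.383  10.957] rot deg [-0.12 -0.03 -0.02]
```

Request:
play_rows --pt "0 -4 0 0 0 0" --pt "0 -8 0 0 0 0" --pt "0 -10.4 0 0 0 0" --pt "0 -10.4 2 0 0 0" --pt "0 -10.4 2 0 0 0"

```text
time: 9.38
ee_pos: [0.498, -0.2318, 0.3221]
tool_rot: [-3.138, -0.001, 1.269]
force: [-0.4, -0.0, 0.1]
width: 0.0425
```

```bash
python3 -c "
from meas import *
f=grab('wrist','wrist8');W,hsv,ex,ey=meas(f)
m=(hsv[...,2]<70)&(W[...,2]>.088)&(W[...,2]<.097)&(W[...,0]<.55)&(W[...,1]>-.28)
m[:,:200]=0;m[:,360:]=0
D=W[m];print(len(D),(D@ex).min(),(D@ex).max(),(D@ey).min(),(D@ey).max())
go(.4984,-.2322,.233,72.75)"
```

```text
yellow [330 253  12  32 125] z 0.03612319638320255 s med 0.5822541615456109 y -0.1355211186912439 -0.11120979604312894 w 2.2469593302364124
red [272 271   6  23 120] z 0.03874288060031165 s med 0.5398644278450783 y -0.14250741065639452 -0.1244482591011623 w 4.447317009964475
pointer-mark s mm 42.38973370053267
1454 0.5388302574323738 0.5504151519545808 -0.0947279458018555 -0.05254850353570167
t 9.425 pos [ 0.4985 -0.2321  0.3229] rot [-179.8782   -0.0354   72.7271] F [-0.6857  0.6619  0.18  ] w 0.04240490190717999 q [-0.5687  0.3969 -0.2228  0.9533  0.      1.3035]
shift cm [-0.016  0.009  8.988] rot deg [-0.12 -0.04 -0.02]
```

View pics/wrist8.png

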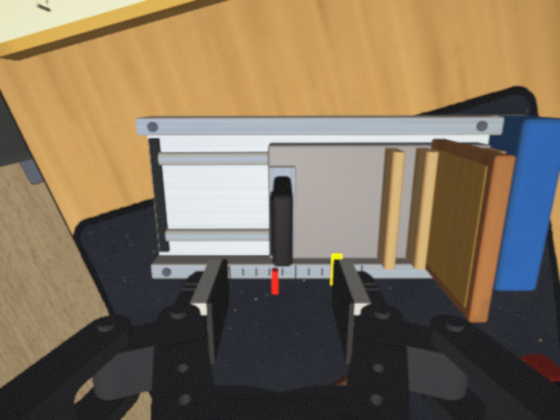

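The handle (282,225) is centred between the fingers. The pointer is partly hidden here, so I'll keep the earlier 45 mm reading. Descending.

Request:
play_rows --pt "0 0 3 0 0 0" --pt "0 0 6 0 0 0" --pt "0 0 8 0 0 0" --pt "0 0 8.9 0 0 0" --pt "0 0 8.9 0 0 0"

```text
time: 10.05
ee_pos: [0.499, -0.2324, 0.2346]
tool_rot: [-3.141, -0.0, 1.269]
force: [0.2, -0.6, 0.6]
width: 0.0426
```

Request:
play_rows --pt "0 0 0 0 0 0" --pt "0 0 0 0 0 0" --pt "0 0 0 0 0 0" --pt "0 0 0 0 0 0" --pt "0 0 0 0 0 0" --claw 0 --newtons 80

```text
time: 10.68
ee_pos: [0.4984, -0.2322, 0.2357]
tool_rot: [-3.141, 0.001, 1.269]
force: [-5.7, 1.0, 7.3]
width: 0.0107
```

```bash
python3 -c "
from meas import *
f=grab('wrist','wrist9');meas(f);go(.4984,-.2322,.233,72.75)"
```

```text
yellow [360 318   5   3  10] z 0.035411058054780384 s med 0.5872862118670406 y -0.11176321255528883 -0.11117612920995021 w 2.0563623046719943
red [266 367   8   7  46] z 0.038733392256047494 s med 0.5396161718697272 y -0.14224858723992898 -0.13846751258110968 w 4.2136938087301425
pointer-mark s mm 47.67003999731334
t 10.725 pos [ 0.4984 -0.2322  0.2357] rot [-179.959     0.034    72.7364] F [-5.4299  0.6612  8.2286] w 0.011419380525496391 q [-0.5688  0.4887 -0.3355  0.7471 -0.0008  1.3033]
shift cm [0.001 0.004 0.269] rot deg [-0.04  0.03 -0.01]
```

View pics/wrist9.png

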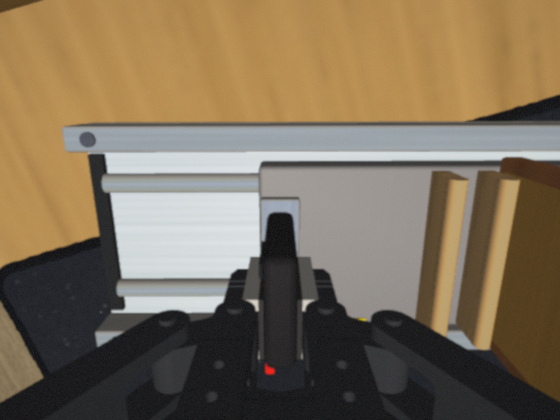

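The handle is gripped (11 mm). Now I'll pull.

Request:
play_rows --pt "0 -0.3 0 0 0 0" --pt "0 -0.9 0 0 0 0" --pt "0 -1.5 0 0 0 0" --pt "0 -2.1 0 0 0 0" --pt "0 -2.7 0 0 0 0"

```text
time: 11.35
ee_pos: [0.4743, -0.2249, 0.2357]
tool_rot: [3.137, 0.0, 1.27]
force: [7.8, -2.3, -0.9]
width: 0.0106
```

Request:
play_rows --pt "0 -0.5 0 0 0 0" --pt "0 -1.0 0 0 0 0" --pt "0 -1.5 0 0 0 0" --pt "0 -1.8 0 0 0 0" --pt "0 -1.8 0 0 0 0"

```text
time: 11.98
ee_pos: [0.4572, -0.2196, 0.2357]
tool_rot: [3.137, 0.0, 1.27]
force: [6.8, -1.6, -2.1]
width: 0.0107
```

```bash
python3 -c "
from meas import *
for n in ('wrist','scene','side'):
    f=grab(n,n+'10');print(n);meas(f)
go(.4984,-.2322,.2357,72.73)
f=load('scene');im=cv2.cvtColor(f['pixels'],cv2.COLOR_RGB2BGR)[170:290,165:345]
cv2.imwrite('pics/scene10c.png',cv2.resize(im,None,fx=4.2,fy=4.2,interpolation=cv2.INTER_CUBIC))
f=load('side');im=cv2.cvtColor(f['pixels'],cv2.COLOR_RGB2BGR)[170:310,200:380]
cv2.imwrite('pics/side10c.png',cv2.resize(im,None,fx=4,fy=4,interpolation=cv2.INTER_CUBIC))"
```

```text
wrist
yellow [359 318   6   3  15] z 0.035128433300287684 s med 0.5451552006269963 y -0.11283552832360229 -0.11165444547327132 w 3.0963024622697612
red none
scene
yellow none
red none
side
yellow none
red none
t 12.125 pos [ 0.4573 -0.2196  0.2357] rot [179.7329   0.0252  72.7493] F [ 7.5956 -1.4545 -1.7743] w 0.01111762646546729 q [-0.5922  0.4199 -0.4556  0.6907  0.0009  1.2797]
shift cm [0.019 4.298 0.023] rot deg [0.27 0.03 0.02]
```

View pics/scene10c.png

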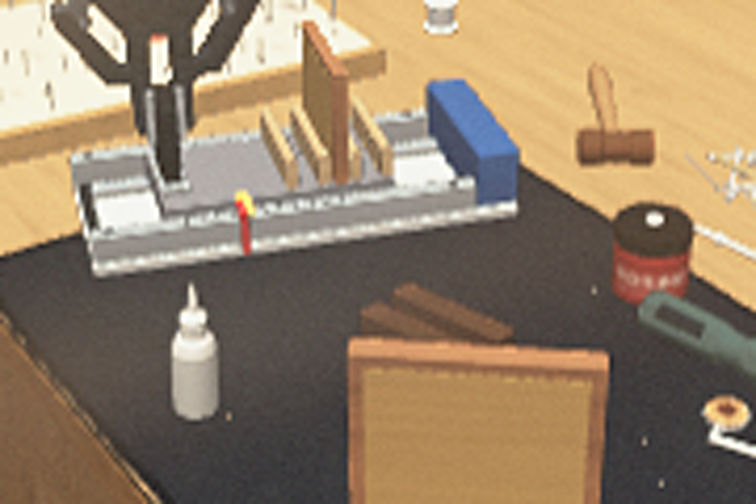

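View pics/side10c.png

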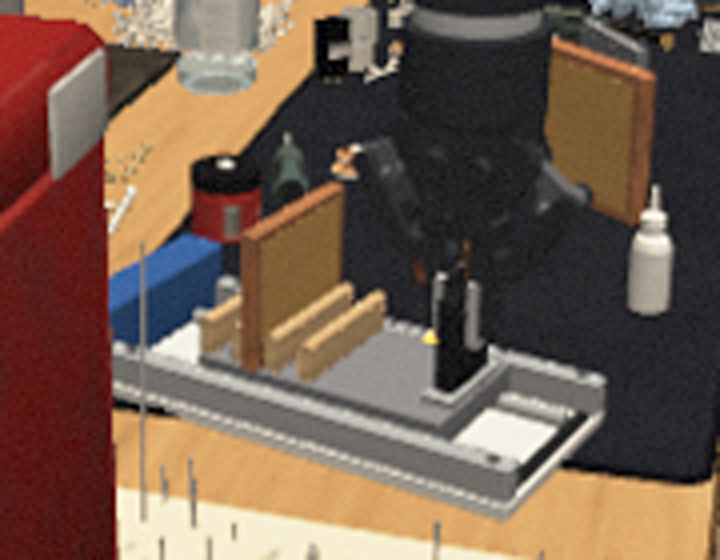

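View pics/wrist10.png

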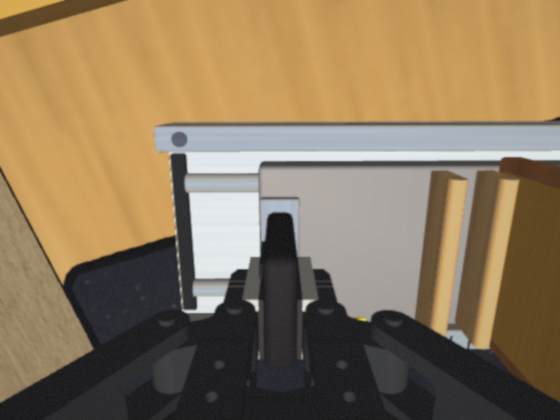

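The scene view shows the pointer almost over the mark at crop (245,203), slightly behind it. The measured travel is 43 of about 45.3 mm, so I'll pull 2.4 mm more.

Request:
play_rows --pt "0 -0.12 0 0 0 0" --pt "0 -0.24 0 0 0 0" --pt "0 -0.24 0 0 0 0" --pt "0 -0.24 0 0 0 0"

```text
time: 12.62
ee_pos: [0.4551, -0.219, 0.2357]
tool_rot: [3.137, 0.0, 1.27]
force: [7.3, -1.3, -1.6]
width: 0.0108
```

Run:
```python
from meas import *
go(.4984,-.2322,.2357,72.73)
yw=np.deg2rad(-17.3);ex=np.array([np.cos(yw),np.sin(yw),0])
for n in ('scene','wrist'):
    f=grab(n,n+'11')
    hsv=cv2.cvtColor(f['pixels'],cv2.COLOR_RGB2HSV).astype(int)
    if n=='scene':
        W=cloud(f)
        for nm,m in (('yel',(hsv[...,0]>20)&(hsv[...,0]<36)&(hsv[...,1]>110)&(hsv[...,2]>140)),('red',((hsv[...,0]<8)|(hsv[...,0]>172))&(hsv[...,1]>120))):
            M=np.zeros(m.shape,bool);M[208:235,212:236]=1;v,u=np.nonzero(m&M)
            for a,b in zip(v,u): print(nm,a,b,W[a,b],(ray(f,b,a,.036)@ex).round(4))
        im=cv2.cvtColor(f['pixels'],cv2.COLOR_RGB2BGR)[170:290,165:345]
        cv2.imwrite('pics/scene11c.png',cv2.resize(im,None,fx=4.2,fy=4.2,interpolation=cv2.INTER_CUBIC))
```

```text
t 12.625 pos [ 0.4551 -0.219   0.2357] rot [179.7272   0.0266  72.7476] F [ 7.2992 -1.3329 -1.5918] w 0.010756547190629266 q [-0.5936  0.4163 -0.4618  0.688   0.0009  1.2783]
shift cm [0.021 4.53  0.023] rot deg [0.27 0.03 0.02]
yel 216 221 [ 0.4826 -0.2682  0.0343] 0.54
yel 216 222 [ 0.4852 -0.269   0.0338] 0.5426
yel 217 221 [ 0.4805 -0.272   0.0336] 0.5389
yel 217 222 [ 0.4816 -0.2757  0.0349] 0.5415
yel 217 223 [ 0.4819 -0.2809  0.0372] 0.544
yel 218 223 [ 0.4822 -0.28    0.0337] 0.5429
yel 219 224 [ 0.4874 -0.2755  0.027 ] 0.5444
yel 220 224 [ 0.4771 -0.2951  0.0362] 0.5433
red 218 221 [ 0.474  -0.2845  0.0383] 0.5379
red 218 222 [ 0.4766 -0.2852  0.0378] 0.5404
red 219 222 [ 0.4739 -0.2903  0.038 ] 0.5393
red 220 222 [ 0.4725 -0.2926  0.0365] 0.5383
red 220 223 [ 0.4734 -0.2965  0.038 ] 0.5408
red 221 222 [ 0.4713 -0.2947  0.0348] 0.5372
red 221 223 [ 0.4729 -0.2973  0.0356] 0.5397
red 222 222 [ 0.4697 -0.2976  0.0337] 0.5362
red 222 223 [ 0.4711 -0.3004  0.0346] 0.5387
red 223 223 [ 0.4714 -0.2996  0.0311] 0.5377
red 224 223 [ 0.4731 -0.296   0.0259] 0.5366
red 225 223 [ 0.4717 -0.2984  0.0244] 0.5356
red 226 223 [ 0.4725 -0.2965  0.0202] 0.5346
red 227 223 [ 0.4721 -0.2969  0.0175] 0.5336
red 228 223 [ 0.471  -0.2989  0.0158] 0.5326
red 229 223 [ 0.4722 -0.296   0.0109] 0.5316
red 229 224 [ 0.4737 -0.299   0.0119] 0.534
red 230 223 [ 0.4711 -0.2979  0.0091] 0.5307
```

View pics/scene11c.png

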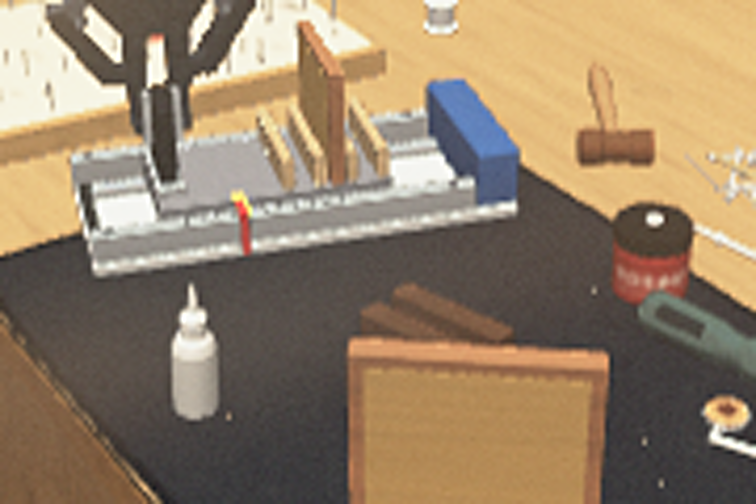

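Travel is now 45.3 mm at the flange, but a 0.25° wrist tilt takes about 0.6 mm off that at the pads. The scene rays also put the pointer 1–2 mm short, so I'll pull 1 mm more and check.

Request:
play_rows --pt "0 -0.1 0 0 0 0" --pt "0 -0.1 0 0 0 0" --pt "0 -0.1 0 0 0 0" --pt "0 -0.1 0 0 0 0"

```text
time: 13.22
ee_pos: [0.4541, -0.2187, 0.2357]
tool_rot: [3.137, 0.0, 1.27]
force: [7.3, -1.1, -2.6]
width: 0.011
```

Run:
```python
from meas import *
go(.4984,-.2322,.2357,72.73)
yw=np.deg2rad(-17.3);ex=np.array([np.cos(yw),np.sin(yw),0]);ey=np.array([-ex[1],ex[0],0])
# carriage edge in wrist: front bed edge vs home picture (wrist9 vs now), rows 240-270
g=grab('wrist','wrist12')
for n in ('scene','side'):
    f=grab(n,n+'12');W=cloud(f);hsv=cv2.cvtColor(f['pixels'],cv2.COLOR_RGB2HSV)
    m=(hsv[...,0]>5)&(hsv[...,0]<28)&(hsv[...,1]>70)&(W[...,0]>.48)&(W[...,0]<.66)&(W[...,1]>-.34)&(W[...,1]<-.18)
    P=W[m&(W[...,2]>.1)&(W[...,2]<.12)];r=cv2.minAreaRect(np.stack([P@ex,P@ey],1).astype(np.float32)*1000)
    print(n,'panel top rect (s,y mm)',r,'z',P[:,2].max())
    P=W[m&(W[...,2]>.07)&(W[...,2]<.11)];Q=W[m&(W[...,2]>.05)&(W[...,2]<.06)]
    print(' ribs s',(Q@ex).min(),(Q@ex).max(),'y',(Q@ey).min(),(Q@ey).max())
    B=W[(hsv[...,1]<60)&(hsv[...,2]>100)&(W[...,0]>.3)&(W[...,0]<.45)&(W[...,1]<-.35)&(W[...,1]>-.5)&(W[...,2]>.015)]
    print(' bottle',np.median(B,0))
s=robot.state();print(s['joint_vel'],s['force'])
f=load('scene');im=cv2.cvtColor(f['pixels'],cv2.COLOR_RGB2BGR)[170:290,165:345]
cv2.imwrite('pics/scene12c.png',cv2.resize(im,None,fx=4.2,fy=4.2,interpolation=cv2.INTER_CUBIC))
```

```text
t 13.225 pos [ 0.4541 -0.2187  0.2357] rot [179.7237   0.0253  72.7522] F [ 7.2953 -1.0598 -2.6211] w 0.010998120263083921 q [-0.5942  0.4147 -0.4644  0.6869  0.001   1.2777]
shift cm [0.02  4.628 0.023] rot deg [0.28 0.03 0.02]
scene panel top rect (s,y mm) ((567.6270751953125, -75.92976379394531), (81.61832427978516, 91.98934173583984), 0.1317758411169052) z 0.11852834385672871
 ribs s 0.568492632003197 0.6392601850067076 y -0.12206443877764958 -0.03270778910413523
 bottle [ 0.3715 -0.4271  0.0424]
side panel top rect (s,y mm) ((583.5595703125, -80.31651306152344), (90.40923309326172, 82.52421569824219), 28.401546478271484) z 0.11482799356540298
 ribs s 0.5652547023595808 0.6381321100808971 y -0.11697034178715253 -0.025638340630938835
 bottle [ 0.3734 -0.4082  0.0401]
[ 0.0008 -0.001  -0.001  -0.0002 -0.      0.0001] [ 5.9714 -1.1546 -1.6306]
```

View pics/scene12c.png

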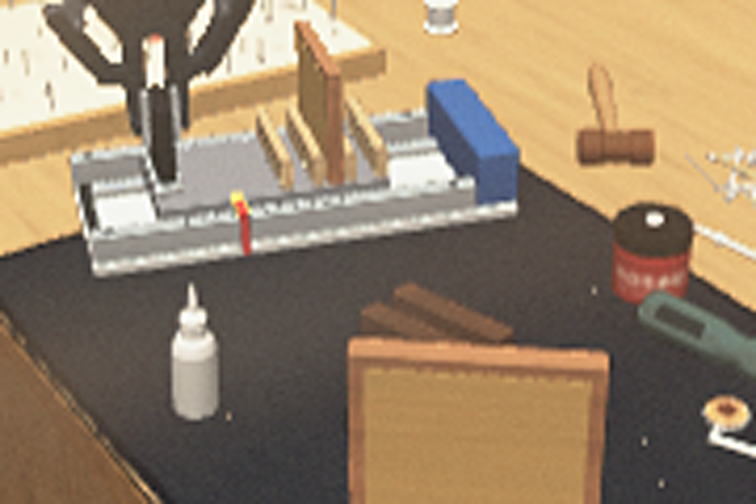

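View pics/wrist12.png

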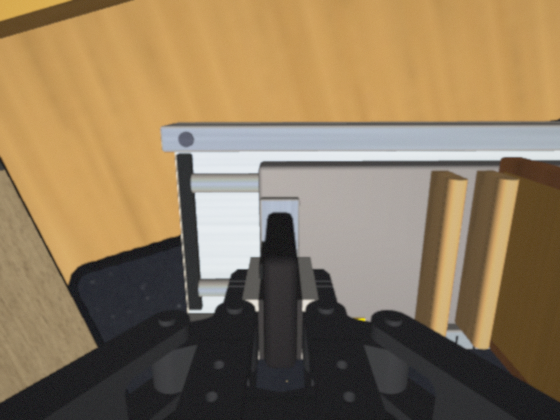

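Independent check: the base's rail screw moved from (88,139) to (186,139) in the wrist view, while the carriage stayed fixed relative to the fingers.

Run:
```python
from h import *
f=load('wrist');a=cv2.imread('pics/wrist9.png',0);b=cv2.imread('pics/wrist12.png',0)
def cen(im,u,v):
    w=im[v-11:v+12,u-12:u+13].astype(float);w=np.clip(125-w,0,None);w[:3]=0;w[-3:]=0
    V,U=np.mgrid[v-11:v+12,u-12:u+13];return (U*w).sum()/w.sum(),(V*w).sum()/w.sum()
A=cen(a,88,139);B=cen(b,186,139);print(A,B)
t=a[125:152,70:108];r=cv2.matchTemplate(b[120:158],t,cv2.TM_CCOEFF_NORMED);print('tm',cv2.minMaxLoc(r))
for z in(.024,.03,.034):print(z,1000*np.linalg.norm(ray(f,*A,z)-ray(f,*B,z)))
W=cloud(f);print('rail z',W[139,180:192,2])
# carriage features stability
t=a[165:240,425:470];r=cv2.matchTemplate(b,t,cv2.TM_CCOEFF_NORMED);print('rib tm (home 425,165)',cv2.minMaxLoc(r)[1:])
```

```text
(np.float64(87.36119358669833), np.float64(139.05062351543944)) (np.float64(185.7609366958312), np.float64(138.69300051466803))
tm (-0.4514884054660797, 0.9784078001976013, (153, 0), (168, 5))
0.024 46.53957348746883
0.03 44.99703195035743
0.034 43.96867092561643
rail z [0.0313 0.0322 0.0318 0.0311 0.0317 0.0325 0.0307 0.0321 0.0313 0.0319
 0.0312 0.0314]
rib tm (home 425,165) (0.9954158663749695, (435, 247), (424, 165))
```

The rail screw gives a travel of about 45 mm against the 45.3 mm needed, so this is well inside ±5 mm. Handing in.

```bash
python3 -c "
from h import *
print(robot.job_done()); s=robot.state(); print(s['time'],s['ee_pos'],s['width'],s['force'])"
```

```text
the job is handed in; nothing more can be done
None
the job is handed in; nothing more can be done
```

I moved the smaller brass panel from the stand to the middle slot of the slide and let go. I then gripped the black handle, pulled the slide out to the red mark, and handed the job in with the gripper still holding it there, 13 s into the 42 s allowed. The system reported no verdict.

Last checks:
- **Panel:** after release it was upright with two ribs on each side. It was within about 1 mm of the slot centre across and 2 mm along. It still looked upright in the slot in the pictures taken after the pull. The panel fit I tried after the pull mixed in other wood, so I did not use it.
- **Slide at the mark:**

| Measurement | Value |
|---|---|
| Pull needed (wrist camera) | about 45.3 mm |
| Flange travel | 46.3 mm, about 45.6 mm at the pads after wrist tilt |
| Rail screw shift in the wrist view | about 45 mm |

  - The scene camera had put the pointer 1–2 mm short, so I pulled 1 mm more after that reading. I did not repeat it; the final scene picture shows the pointer in line with the red clip.
- **Grip:** the handle had not slipped in the fingers, and the arm was still, holding about 6–7 N against the spring.
- **Bystanders:** the bottle measured within about 1 mm of its starting place. I checked the tin only by eye, and it looked unmoved. I never identified the spool in the pictures and did not check it separately; no unexpected contact force showed up.

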